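# Hold the bead chest open

## Robot

A 6-joint arm with a two-finger parallel gripper is mounted at the origin on the work surface. World frame = base frame: x ahead of the robot, y to its left, z up, the work surface at z = 0. Lengths are in m, angles in rad, forces in N, time in s.
With the tool pointing down it reaches from about 0.35 to 0.975 m from the base axis. Payload 4.9 kg.
Tool frame: the origin (TCP) lies on the front face of the gripper's body, between the roots of the fingers; the fingertips stand 73 mm ahead of it and the grasp point (between the pads) lies 54 mm ahead of it; z points along the fingers, y is the line along which they close (so a half turn about z gives the same grasp; the last joint's range is limited). The gripper opens to 85 mm and grips with 20 to 120 N. Pads are 22 mm wide; open, the fingers measure 114 mm over their backs; the gripper's body (76 mm by 85 mm) begins 54 mm behind the grasp point. The pads swing forward as they close: fully open they stand 13 mm farther back than shut.
Start: joints at [1.082, 0.053, 1.613, -0, 1.476, -0.119], TCP at [0.226, 0.583, 0.304] pointing down, gripper open.
Joint ranges: [-3.01, 3.01], [-1.01, 2.22], [0.06, 2.58], [-1.02, 4.17], [0.09, 2.62], [-3.14, 3.14]. Speed limits (rad/s): [2.57, 2.57, 3.14, 3.14, 3.14, 3.14].

## Interface

Orientations are given as a rotation vector (axis times angle).
In Python, from station import status, imaging, order gives the robot as it stands.
- The arm moves only by the tool arm_command, never from a script. Its argument "increments" is a list of rows, each an object with "slide": the shift along the tool's x, y, z in m, a list of three; "spin": the turn about the tool's z in degrees; "gripper": the opening, from -1 (shut) to 1 (fully open). In form: [{"slide": [x, y, z], "spin": spin, "gripper": gripper}, ...]. A call has 1 to 8 rows; each row is the pose to reach, as a shift and turn from the pose commanded when the call began, along the tool's axes at that moment; what a row does not reach only later rows make up. A row lasts 1/12 s, in which the tool goes at most 41.7 mm and 7.16 degrees, less where a joint would pass 70% of its speed; a pose out of reach is approached as far as the arm can. A call with a gripper value outside its range is refused whole. The fingers move at their own pace and stop on an object; "newtons" is the grip in N (left out, the last holds). Time passes only in rows, so rows that repeat a pose let the fingers close. It gives the time, the measured TCP pose, the force, the opening and the grip force at its end, in the units of the state.
- status.get_obs(): the state, without advancing time (a new reading comes with each control period).
- imaging.get_image(name): name is "scene" or "top"; returns a dict with "frame" (420x560x3 uint8, red, green, blue), "vfov" (degrees; the focal length in pixels is half the picture's height over the tangent of half this angle, whatever the lens; pixels are square), "cx", "cy" (the principal point, pixels), "k1" (the pictures are not rectified: a ray, as slopes to the right and down, at radius r is drawn at 1 + k1 r^2 times it, then the intrinsics apply), "view" (4x4, takes a point from world to camera coordinates). Camera axes: x right, y up, looking along -z (the intrinsics and any distortion apply to the point x, -y, -z); pixel columns grow to the right and rows downward; lengths in m; the calibration is good to about 2 mm. A picture is of the moment at which its call begins. There is no depth.
- order.finish_job(): hands the job in; it is judged then, once.
The state is a dict: "t": time; "q": joint angles; "dq": joint speeds; "effort": joint torques, N m; "tool_pos": TCP position; "tool_rot": TCP orientation; "contact_force": force on the tool from outside, world axes, zero at the start; "wrist_torque": the same for the moment, N m; "opening": finger opening in m; "grip_force": force on a finger pad.
Only numpy, scipy, OpenCV 4.12 (cv2) and the standard library are available. Lean on these libraries where they do the work, as an engineer would, in place of code of your own. Each camera call takes 0.05 s, during which the arm holds its last target. There are 200 camera calls.

## Task

Take the small wooden box of bead bars off the lid of the wooden chest and set it down, upright and not dropped, on a free part of the purple mat, clear of the beads there. Then raise the lid of the chest and finish while still holding it steady with the gripper, open at 50 degrees, so that the teacher can put the beads away with both hands: the lid has no stay and falls shut if let go, so do not let it drop on the way, and do not lean it back as far as the books behind it. Leave everything else standing where it is.

Things in the scene. Friction and masses are not known exactly. Their poses are not given: they have to be found in the camera images.
- chest: Wooden chest fixed to the table, outside 200 (x) x 260 (y) x 90 mm without its lid, walls 10 mm; origin at the centre of its underside, z up; its front (the -x face) is towards the robot. With the lid shut it is 125 mm high.
- lid_hinge (a point): Middle of the hinge line, along the chest's y axis: at the chest's back wall, 100 mm behind the chest's centre (+x of the chest) and 90 mm above its underside. Does not move with the lid.
- lid (a joint): Angle of the chest's lid in rad: 0 shut, grows as its front edge goes up; 50 degrees = 0.873. A tray-shaped cover, 200 x 260 mm, 35 mm deep, about 0.6 kg, on free hinges: it falls shut from any angle it can reach. At about 1.22 rad (70 degrees) its back edge meets the pile of books (118 mm high) that stands behind the chest.
- lid_knob (a point): Centre of the lid's wooden knob: a 30 mm ball on a 14 mm neck, at the middle of the lid's front edge, 34 mm in front of it. Shut: 107 mm above the table, 234 mm in front of the hinge line and 17 mm above it; it turns with the lid, and so do its axes (the chest's when shut). Pinched from above along the chest's y, the ball turns between the pads, so the tool can keep pointing down.
- bar_box: Small open wooden box filled with gold bead bars, 110 (x) x 60 (y) x 50 mm (z, up), about 0.3 kg; origin at the centre of its underside. It starts upright on the chest's lid. The bars in it are fixed in place.
- mat: Purple mat fixed flat on the table, 300 (x) x 220 (y) x 3 mm; origin at the centre of its underside. It lies on one side of the chest, left or right; its half away from the robot (+x) carries the bead cube and the bead squares, its near half (-x) is free.
- bead_cube: Bystander: cube of gold beads, 75 mm, on the far half of the mat; origin at the centre of the underside.
- bead_squares: Bystander: two flat squares of gold beads piled up, 75 x 75 x 15 mm, on the far half of the mat; origin at the centre of the underside.
- bell: Bystander: brass hand bell with a wooden handle, 68 mm wide, 120 mm high, on the wooden tray that lies on the other side of the chest than the mat (tray 300 x 220 x 28 mm); origin at the centre of the underside.
- bead_dish: Bystander: white dish of single beads, 76 mm wide, 30 mm high, on the same tray; origin at the centre of the underside.
- empty_box: Bystander: open wooden box without beads, 130 x 100 x 55 mm, on the same tray; origin at the centre of the underside.
- stapler: Bystander: black stapler, 125 x 34 x 54 mm, lying between the robot and the chest; origin at the centre of the underside.

How it is judged:
On the way:
1. the box of bead bars stands upright on the mat, let go, with the lid still shut (x of bar_box in the frame of mat between -0.14 and 0.14 m and y of bar_box in the frame of mat between -0.1 and 0.1 m and z of bar_box in the frame of mat between -0.002 and 0.008 m and angle between bar_box's own z axis and vertical below 0.1 rad and linear speed of bar_box below 0.03 m/s and contact force between each of the arm, the fingers and bar_box below 0.1 N and contact force between bar_box and bead_cube below 0.1 N and contact force between bar_box and bead_squares below 0.1 N and value of joint lid below 0.1 rad), for 0.2 s.
At the end, for the whole second after the job is handed in: The lid is still at 50 degrees, within 6, carried by the fingers (over 0.5 N) with no other object touching it; the box of bars stands upright (within 0.1 rad) flat on the mat, centre at least 10 mm inside its edge, at rest, touching neither robot nor the beads there (value of joint lid between 0.768 and 0.977 rad and velocity of joint lid between -0.05 and 0.05 rad/s and contact force between the fingers and lid above 0.5 N and contact force between each of lid, the arm, the fingers and bar_box below 0.1 N and contact force between each of lid, bar_box and bead_cube below 0.1 N and contact force between each of lid, bar_box and bead_squares below 0.1 N and contact force between lid and bell below 0.1 N and contact force between lid and bead_dish below 0.1 N and contact force between lid and empty_box below 0.1 N and contact force between lid and stapler below 0.1 N and x of bar_box in the frame of mat between -0.14 and 0.14 m and y of bar_box in the frame of mat between -0.1 and 0.1 m and z of bar_box in the frame of mat between -0.002 and 0.008 m and angle between bar_box's own z axis and vertical below 0.1 rad and linear speed of bar_box below 0.03 m/s); the arm keeps its last pose, push and grip.
It fails at once if the lid is raised before the box of bead bars has been taken off it to the mat (value of joint lid above 0.15 rad and horizontal distance between bar_box and mat above 0.18 m).
It fails at once if the box of bead bars is dropped (height (world z) of bar_box between 0.022 and 0.11 m and contact force between bar_box and anything else below 0.02 N).
It fails at once if the lid is let drop (value of joint lid above 0.15 rad and velocity of joint lid below -1.5 rad/s).
It fails at once if the lid is leaned back against the books (value of joint lid above 1.2 rad).
It fails at once if another object is moved by more than 30 mm or knocked over (distance of any of bead_cube, bead_squares, bell, bead_dish, empty_box, stapler from where it was at the start of the episode above 0.03 m or angle between any of bead_cube, bead_squares, bell, bead_dish, empty_box, stapler's own z axis and vertical above 0.3 rad).
It also fails if it takes over 56 s, if anything falls off the work surface, if the arm or the gripper's body presses on something with over 40 N, if the wrist force passes 120 N, or if a joint passes its speed limit or range.

## Working session

There is one attempt and no reset: what is moved stays moved. The work goes in short steps, Python scripts to look and compute and a tool call to move; the robot and the scene stay as the last step left them, time stands still between calls to the robot, and variables do not carry over. Pictures are saved under pics/ and viewed, at most 10 in all, crops included, and the job is handed in when it is done.

Besides the shell and the picture viewer there is one more tool, called after "Emit:" as name(argument=value, ...), one argument or row to a line, values as JSON. arm_command: Moves the arm, as the interface text tells. Its arguments: {"type":"object","properties":{"increments":{"type":"array","items":{"type":"object","properties":{"slide":{"type":"array","items":{"type":"number"}},"spin":{"type":"number"},"gripper":{"type":"number"}}}},"newtons":{"type":"number"}},"required":["increments"]}

```bash
mkdir -p pics; ls
python3 - <<'E'
from station import status, imaging
import cv2
for n in("scene","top"):
    d=imaging.get_image(n);cv2.imwrite(f"pics/{n}0.png",d["frame"][:,:,::-1])
    print(n,d["vfov"],d["cx"],d["cy"],d["k1"],d["view"])
print(status.get_obs())
E
```

```text
pics
scene 44.27701488916693 281.0655599160808 215.61800355381655 -0.1637280130475745 [[ 0.8507966   0.52545275  0.0066745  -0.48179723]
 [-0.3758349   0.59956469  0.70659062  0.12329719]
 [ 0.36727819 -0.60367341  0.70759109 -1.84249958]
 [ 0.          0.          0.          1.        ]]
top 52.80620916618476 279.1567328061295 202.87494809348453 -0.10510606405728516 [[ 0.06271644 -0.99802976 -0.00180189 -0.02108313]
 [ 0.97530509  0.06090512  0.21229827 -0.56344284]
 [-0.21177024 -0.01507198  0.97720325 -1.1634819 ]
 [ 0.          0.          0.          1.        ]]
{'t': 0.1, 'q': array([ 1.08198290e+00,  5.33006451e-02,  1.61417398e+00,  3.90506969e-07,
        1.47600739e+00, -1.18994525e-01]), 'dq': array([ 0.00019126, -0.0003414 , -0.00305304,  0.00067199, -0.00204629,
        0.00058691]), 'effort': array([ 1.30021992e-03, -3.94898164e+01, -3.71366251e+01, -6.66319897e-05,
        3.89067951e-03,  1.99048799e-05]), 'tool_pos': array([0.2256939 , 0.58235856, 0.30276943]), 'tool_rot': array([-5.77501261e-01, -3.08748024e+00,  2.83110374e-03]), 'contact_force': array([-0.16490025, -0.3630913 ,  0.61951736]), 'wrist_torque': array([-0.04323179, -0.00856288, -0.01818114]), 'grip_force': 0.0, 'opening': 0.08545817432394952}
```

View pics/scene0.png

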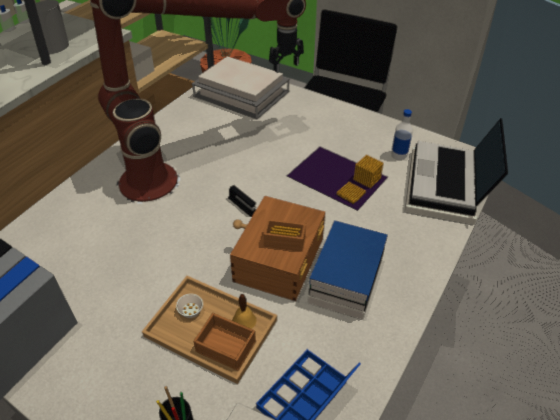

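View pics/top0.png

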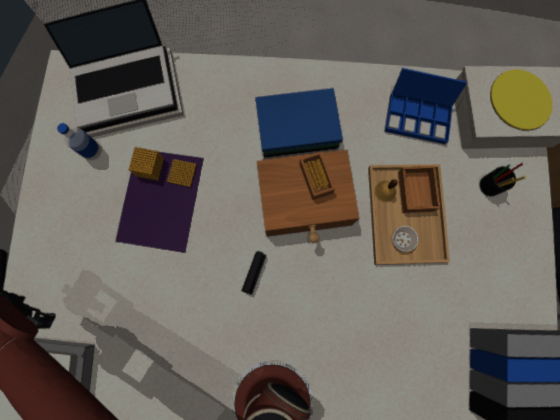

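The mat is on the left, at about (160,200) in the top view. The box is on the lid at about (317,175), the knob at (313,238) and the stapler at (254,272). I'll enlarge the top view to measure corners.

```bash
cat > h.py <<'E'
import numpy as np, cv2
from station import imaging, status, order
def cam(n):
    d=imaging.get_image(n); f=210/np.tan(np.radians(d["vfov"]/2))
    return d,f
def toworld(d,f,uv,z):
    """pixels -> world points on height z"""
    K=np.array([[f,0,d["cx"]],[0,f,d["cy"]],[0,0,1.]])
    s=cv2.undistortPoints(np.array(uv,float).reshape(-1,1,2),K,np.array([d["k1"],0,0,0.])).reshape(-1,2)
    V=d["view"];R=V[:3,:3];c=-R.T@V[:3,3]
    w=np.c_[s[:,0],-s[:,1],-np.ones(len(s))]@R
    z=np.broadcast_to(z,len(s))
    return c+w*((z-c[2])/w[:,2])[:,None]
def topix(d,f,P):
    V=d["view"];p=np.atleast_2d(P)@V[:3,:3].T+V[:3,3]
    K=np.array([[f,0,d["cx"]],[0,f,d["cy"]],[0,0,1.]])
    return cv2.projectPoints(p*[1,-1,-1],np.zeros(3),np.zeros(3),K,np.array([d["k1"],0,0,0.]))[0].reshape(-1,2)
E
python3 - <<'E'
from h import *
d,f=cam("top");i=d["frame"][130:265,110:370,::-1]
i=cv2.convertScaleAbs(i,alpha=1.5)
cv2.imwrite("pics/c1.png",cv2.resize(i,None,fx=3,fy=3,interpolation=cv2.INTER_CUBIC))
d,f=cam("scene");i=d["frame"][140:300,220:400,::-1]
i=cv2.convertScaleAbs(i,alpha=1.2)
cv2.imwrite("pics/c2.png",cv2.resize(i,None,fx=3.6,fy=3.6,interpolation=cv2.INTER_CUBIC))
E
```

```text
(no output)
```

View pics/c1.png

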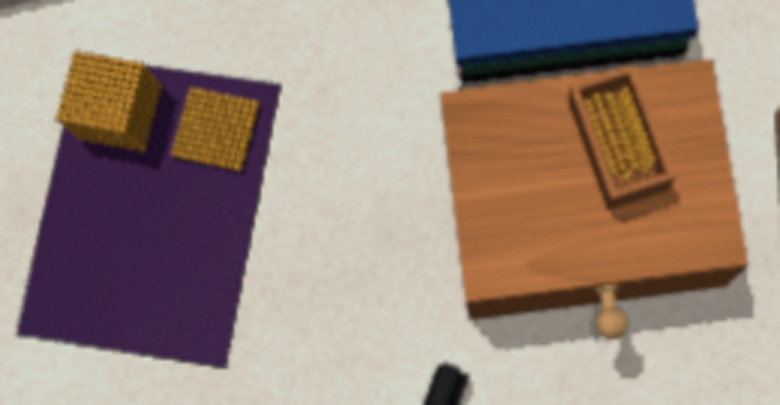

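View pics/c2.png

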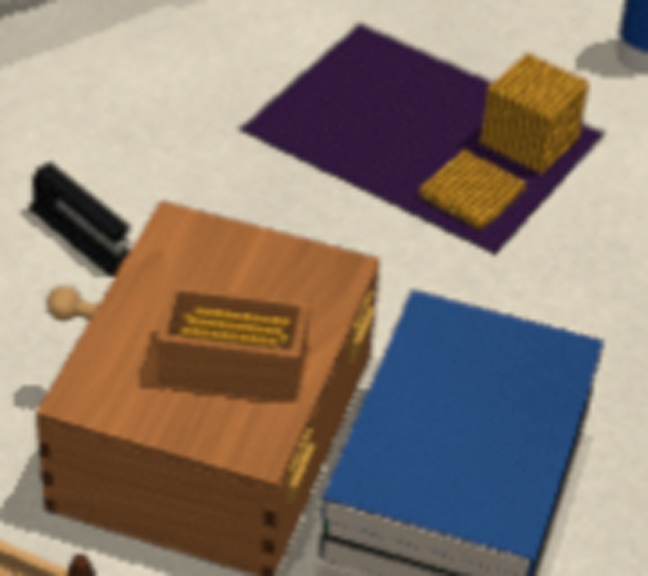

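In c1 (3x, offset 110,130), the lid corners are (442,92), (713,60), (746,266) and (468,303). The box rim is (571,92), (629,75), (672,180) and (612,203). The knob is (611,320), and the mat corners are (283,86), (228,367) and (18,335). I'll convert these and cross-check against the scene view.

Run:
```python
from h import *
np.set_printoptions(precision=4,suppress=True)
d,f=cam("top"); o=lambda a:(np.array(a,float)+.5)/3-.5+[110,130]
T=lambda a,z:toworld(d,f,o(a),z)[:,:2]
def show(n,P):
    P=np.array(P);print(n,P.round(4).tolist(),"ctr",P.mean(0),"sides",np.linalg.norm(np.roll(P,-1,0)-P,axis=1))
L=T([(442,92),(713,60),(746,266),(468,303)],.125);show("lid",L)
B=T([(571,92),(629,75),(672,180),(612,203)],.175);show("box",B)
kn=T([(611,320)],.107);print("knob",kn)
M=T([(283,86),(228,367),(18,335)],.003);print("mat",M,(M[0]+M[2])/2)
S=T([(190,86),(260,99),(242,173),(171,156)],.018);show("sq",S)
C=T([(76,50),(162,66),(125,135),(58,120)],.078);show("cube",C)
ang=lambda v:np.degrees(np.arctan2(v[1],v[0]))
print("lid x dir",ang(L[0]+L[1]-L[2]-L[3]),"lid y dir",ang(L[0]+L[3]-L[1]-L[2])-90,"box x",ang(B[0]+B[1]-B[2]-B[3]),ang(B[0]+B[3]-B[1]-B[2])-90,"mat x",ang(M[0]-M[1]))
d2,f2=cam("scene"); p=lambda a:(np.array(a,float)+.5)/3.6-.5+[220,140]
T2=lambda a,z:toworld(d2,f2,p(a),z)[:,:2]
show("box",T2([(178,293),(307,306),(300,347),(153,333)],.175))
show("lid",T2([(162,202),(378,258),(282,484),(40,412)],.125))
print("knob",T2([(64,302)],.107)); show("mat",T2([(361,24),(242,128),(497,253),(603,132)],.003))
print("stapler top",T2([(47,168),(125,235)],.054))
```

```text
lid [[0.6676, 0.0828], [0.7153, -0.1695], [0.5201, -0.2049], [0.4708, 0.0447]] ctr [ 0.5934 -0.0617] sides [0.2568 0.1984 0.2545 0.2005]
box [[0.6587, -0.036], [0.678, -0.0871], [0.5834, -0.1289], [0.5593, -0.0771]] ctr [ 0.6199 -0.0823] sides [0.0546 0.1034 0.0571 0.1075]
knob [[ 0.4659 -0.0858]]
mat [[0.7034 0.258 ]
 [0.4093 0.2836]
 [0.4264 0.5015]] [0.5649 0.3797]
sq [[0.6931, 0.3514], [0.6833, 0.2771], [0.6043, 0.2871], [0.6176, 0.362]] ctr [0.6496 0.3194] sides [0.0749 0.0797 0.0761 0.0762]
cube [[0.7053, 0.4539], [0.6933, 0.3647], [0.6208, 0.3924], [0.6322, 0.4616]] ctr [0.6629 0.4182] sides [0.09   0.0776 0.0701 0.0735]
lid x dir 10.618274889964002 lid y dir 10.942826286034716 box x 23.150499898275875 22.82993249500396 mat x -4.983341936798407
box [[0.5733, -0.0781], [0.6664, -0.0365], [0.6835, -0.0772], [0.5802, -0.1246]] ctr [ 0.6258 -0.0791] sides [0.1019 0.0441 0.1137 0.047 ]
lid [[0.4753, 0.0483], [0.6668, 0.0868], [0.7205, -0.1645], [0.5254, -0.2029]] ctr [ 0.597  -0.0581] sides [0.1954 0.257  0.1989 0.2561]
knob [[ 0.4619 -0.0818]]
mat [[0.4296, 0.5073], [0.4105, 0.2921], [0.7069, 0.2661], [0.7226, 0.4828]] ctr [0.5674 0.3871] sides [0.216  0.2975 0.2172 0.294 ]
stapler top [[0.3152 0.0939]
 [0.4282 0.0573]]
```

Both views agree to about 5 mm: lid centre (0.595,-0.060) with yaw 10.8°, box (0.622,-0.081) with yaw 23°, knob (0.464,-0.084), mat (0.566,0.383) with yaw -5°. The knob sits 134 mm in front of the lid centre, as it should. Next is a helper that converts targets into slide and spin.

```bash
cat >> h.py <<'E'
from scipy.spatial.transform import Rotation as Ro
def go(p,yang=None):
    """slide (tool axes) and spin to bring TCP to p, tool y at world angle yang deg (mod 180)"""
    o=status.get_obs();R=Ro.from_rotvec(o["tool_rot"]).as_matrix()
    a=np.degrees(np.arctan2(R[1,1],R[0,1]))
    s=0 if yang is None else -((yang-a+90)%180-90)
    print("t",round(o["t"],2),"pos",o["tool_pos"].round(4),"yang",round(a,1),"tilt z",R[:,2].round(4),"slide",(R.T@(np.array(p)-o["tool_pos"])).round(4),"spin",round(s,1),"open",round(o["opening"],4),"q6",o["q"][5].round(2))
E
python3 -c "
from h import *
go([.622,-.081,.29],113)"
```

```text
t 0.3 pos [0.2258 0.5826 0.3035] yang 68.8 tilt z [-3.e-04 -6.e-04 -1.e+00] slide [-0.6092 -0.4755  0.0138] spin -44.2 open 0.0852 q6 -0.12
```

Emit:
arm_command(
  increments=[
    {"slide": [-0.305,-0.238,0.005],"spin": -44,"gripper": 1},
    {"slide": [-0.305,-0.238,0.005],"spin": -44,"gripper": 1},
    {"slide": [-0.305,-0.238,0.005],"spin": -44,"gripper": 1},
    {"slide": [-0.305,-0.238,0.005],"spin": -44,"gripper": 1},
    {"slide": [-0.305,-0.238,0.005],"spin": -44,"gripper": 1},
    {"slide": [-0.305,-0.238,0.005],"spin": -44,"gripper": 1},
    {"slide": [-0.305,-0.238,0.005],"spin": -44,"gripper": 1},
    {"slide": [-0.305,-0.238,0.005],"spin": -44,"gripper": 1},
  ],
)

```text
t: 0.97
tool_pos: [0.3898, 0.3077, 0.3]
tool_rot: [-0.626, 3.078, 0.0]
contact_force: [-0.0, -0.2, 0.5]
opening: 0.0852
grip_force: 0.0
```

```bash
python3 -c "
from h import *
go([.622,-.081,.26],113)"
```

```text
t 0.97 pos [0.3898 0.3077 0.3   ] yang 113.0 tilt z [ 7.e-04  3.e-04 -1.e+00] slide [-0.0619 -0.4485  0.04  ] spin -0.0 open 0.0852 q6 -1.45
```

Emit:
arm_command(
  increments=[
    {"slide": [-0.06,-0.43,0.03],"spin": 0,"gripper": 1},
    {"slide": [-0.06,-0.43,0.03],"spin": 0,"gripper": 1},
    {"slide": [-0.06,-0.43,0.03],"spin": 0,"gripper": 1},
    {"slide": [-0.06,-0.43,0.03],"spin": 0,"gripper": 1},
    {"slide": [-0.06,-0.43,0.03],"spin": 0,"gripper": 1},
    {"slide": [-0.06,-0.43,0.03],"spin": 0,"gripper": 1},
    {"slide": [-0.06,-0.43,0.03],"spin": 0,"gripper": 1},
    {"slide": [-0.06,-0.43,0.03],"spin": 0,"gripper": 1},
  ],
)

```text
t: 1.63
tool_pos: [0.5601, 0.0214, 0.2769]
tool_rot: [-0.621, 3.079, -0.0]
contact_force: [0.4, 0.5, 0.2]
opening: 0.0853
grip_force: 0.0
```

```bash
python3 -c "
from h import *
go([.622,-.081,.26],113)"
```

```text
t 1.63 pos [0.5601 0.0214 0.2769] yang 112.8 tilt z [ 6.e-04  1.e-04 -1.e+00] slide [-0.0174 -0.1184  0.0169] spin -0.2 open 0.0853 q6 -2.06
```

Emit:
arm_command(
  increments=[
    {"slide": [-0.017,-0.118,0.017],"spin": 0,"gripper": 1},
    {"slide": [-0.017,-0.118,0.017],"spin": 0,"gripper": 1},
    {"slide": [-0.017,-0.118,0.017],"spin": 0,"gripper": 1},
    {"slide": [-0.017,-0.118,0.017],"spin": 0,"gripper": 1},
    {"slide": [-0.017,-0.118,0.017],"spin": 0,"gripper": 1},
  ],
)

```text
t: 2.05
tool_pos: [0.6211, -0.0805, 0.2588]
tool_rot: [0.616, -3.079, -0.002]
contact_force: [0.1, 0.7, 0.6]
opening: 0.0852
grip_force: 0.0
```

```bash
python3 -c "
from h import *
go([.622,-.081,.2],113)
d,f=cam('scene');i=d['frame'][140:320,220:400,::-1]
a=cv2.resize(i,(400,400),interpolation=cv2.INTER_CUBIC)
d,f=cam('top');i=d['frame'][120:260,240:380,::-1]
b=cv2.resize(i,(400,400),interpolation=cv2.INTER_CUBIC)
cv2.imwrite('pics/c3.png',np.hstack([a,b]))"
```

```text
t 2.05 pos [ 0.6211 -0.0805  0.2588] yang 112.6 tilt z [-1.8e-03  6.0e-04 -1.0e+00] slide [-0.0007 -0.0009  0.0587] spin -0.4 open 0.0852 q6 -2.21
```

View pics/c3.png

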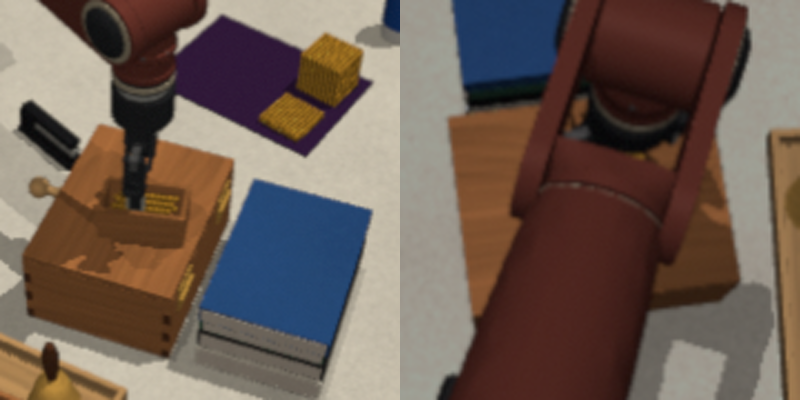

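The gripper is over the box, lined up with its long axis, and the near fingertip is at about (136,207) in the left crop. Clearance is roughly 12 mm per side, so I'm descending.

Emit:
arm_command(
  increments=[
    {"slide": [0,0,0.02],"spin": 0,"gripper": 1},
    {"slide": [0,0,0.035],"spin": 0,"gripper": 1},
    {"slide": [0,0,0.045],"spin": 0,"gripper": 1},
    {"slide": [0,0,0.055],"spin": 0,"gripper": 1},
    {"slide": [0,0,0.058],"spin": 0,"gripper": 1},
  ],
)

```text
t: 2.57
tool_pos: [0.6199, -0.0776, 0.2002]
tool_rot: [0.623, -3.077, -0.002]
contact_force: [-0.6, -1.0, -0.1]
opening: 0.0854
grip_force: 0.0
```

Emit:
arm_command(
  increments=[
    {"slide": [0,0,0],"spin": 0,"gripper": 0.3},
    {"slide": [0,0,0],"spin": 0,"gripper": 0.1},
    {"slide": [0,0,0],"spin": 0,"gripper": 0},
    {"slide": [0,0,0],"spin": 0,"gripper": -0.2},
    {"slide": [0,0,0],"spin": 0,"gripper": -0.2},
    {"slide": [0,0,0],"spin": 0,"gripper": -0.2},
    {"slide": [0,0,0],"spin": 0,"gripper": -0.2},
  ],
  newtons=40,
)

```text
t: 3.15
tool_pos: [0.6217, -0.0789, 0.2035]
tool_rot: [-0.621, 3.077, -0.002]
contact_force: [0.2, -0.3, 6.0]
opening: 0.0595
grip_force: 44.8
```

Emit:
arm_command(
  increments=[
    {"slide": [0,0,-0.005],"spin": 0,"gripper": -0.2},
    {"slide": [0,0,-0.015],"spin": 0,"gripper": -0.2},
    {"slide": [0,0,-0.025],"spin": 0,"gripper": -0.2},
    {"slide": [0,0,-0.035],"spin": 0,"gripper": -0.2},
    {"slide": [0,0,-0.045],"spin": 0,"gripper": -0.2},
    {"slide": [0,0,-0.05],"spin": 0,"gripper": -0.2},
    {"slide": [0,0,-0.05],"spin": 0,"gripper": -0.2},
  ],
  newtons=50,
)

```text
t: 3.73
tool_pos: [0.6217, -0.0788, 0.2544]
tool_rot: [-0.621, 3.076, -0.002]
contact_force: [0.1, -0.7, -3.5]
opening: 0.0594
grip_force: 54.6
```

```bash
python3 -c "
from h import *
print(status.get_obs()['contact_force'],status.get_obs()['grip_force'])
go([.491,.39,.25],113)"
```

```text
[ 0.10356443 -0.74343525 -3.46054497] 54.55617606639862
t 3.73 pos [ 0.6217 -0.0788  0.2544] yang 112.8 tilt z [ 3.7e-03 -8.0e-04 -1.0e+00] slide [-0.0613  0.4828  0.0035] spin -0.2 open 0.0594 q6 -2.21
```

Emit:
arm_command(
  increments=[
    {"slide": [-0.002,0.015,0],"spin": 0,"gripper": -0.2},
    {"slide": [-0.006,0.045,0],"spin": 0,"gripper": -0.2},
    {"slide": [-0.01,0.08,0],"spin": 0,"gripper": -0.2},
    {"slide": [-0.015,0.115,0],"spin": 0,"gripper": -0.2},
    {"slide": [-0.019,0.15,0],"spin": 0,"gripper": -0.2},
    {"slide": [-0.024,0.185,0],"spin": 0,"gripper": -0.2},
    {"slide": [-0.028,0.22,0],"spin": 0,"gripper": -0.2},
    {"slide": [-0.031,0.24,0],"spin": 0,"gripper": -0.2},
  ],
)

```text
t: 4.4
tool_pos: [0.5542, 0.1581, 0.251]
tool_rot: [0.625, -3.077, -0.003]
contact_force: [0.6, -0.9, -2.9]
opening: 0.0594
grip_force: 55.1
```

Emit:
arm_command(
  increments=[
    {"slide": [-0.003,0.025,0],"spin": 0,"gripper": -0.2},
    {"slide": [-0.008,0.06,0],"spin": 0,"gripper": -0.2},
    {"slide": [-0.012,0.095,0],"spin": 0,"gripper": -0.2},
    {"slide": [-0.017,0.13,0],"spin": 0,"gripper": -0.2},
    {"slide": [-0.022,0.165,0],"spin": 0,"gripper": -0.2},
    {"slide": [-0.026,0.2,0],"spin": 0,"gripper": -0.2},
    {"slide": [-0.029,0.225,0],"spin": 0,"gripper": -0.2},
    {"slide": [-0.031,0.24,0],"spin": 0,"gripper": -0.2},
  ],
)

```text
t: 5.07
tool_pos: [0.4898, 0.3906, 0.251]
tool_rot: [0.625, -3.077, -0.001]
contact_force: [0.6, -0.0, -3.1]
opening: 0.0592
grip_force: 55.3
```

Emit:
arm_command(
  increments=[
    {"slide": [0,0,0.02],"spin": 0,"gripper": -0.2},
    {"slide": [0,0,0.05],"spin": 0,"gripper": -0.2},
    {"slide": [0,0,0.08],"spin": 0,"gripper": -0.2},
    {"slide": [0,0,0.11],"spin": 0,"gripper": -0.2},
    {"slide": [0,0,0.13],"spin": 0,"gripper": -0.2},
    {"slide": [0,0,0.14],"spin": 0,"gripper": -0.2},
    {"slide": [0,0,0.14],"spin": 0,"gripper": -0.2},
  ],
)

```text
t: 5.65
tool_pos: [0.49, 0.3864, 0.1081]
tool_rot: [0.619, -3.073, 0.004]
contact_force: [-0.2, -0.5, -3.0]
opening: 0.0597
grip_force: 55.1
```

```bash
python3 -c "
from h import *
go([.491,.39,.085],113)
d,f=cam('scene');i=d['frame'][120:260,230:410,::-1]
cv2.imwrite('pics/c4.png',cv2.resize(i,None,fx=4,fy=4,interpolation=cv2.INTER_CUBIC))"
```

```text
t 5.65 pos [0.49   0.3864 0.1081] yang 112.8 tilt z [-0.006  -0.0038 -1.    ] slide [-0.0025  0.0029  0.023 ] spin -0.2 open 0.0597 q6 -1.42
```

View pics/c4.png

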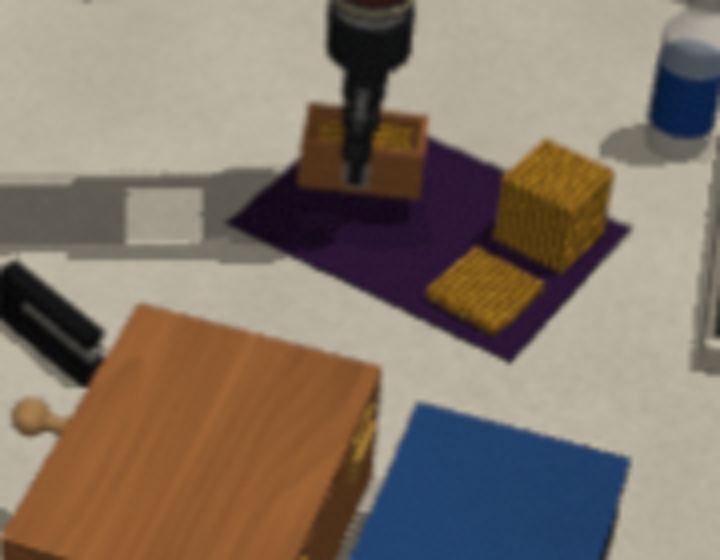

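The box hangs level over the free half of the mat at about (360,160), well clear of the cube and squares. I'm lowering it gently until it touches.

Emit:
arm_command(
  increments=[
    {"slide": [0,0,0.008],"spin": 0,"gripper": -0.2},
    {"slide": [0,0,0.014],"spin": 0,"gripper": -0.2},
    {"slide": [0,0,0.018],"spin": 0,"gripper": -0.2},
    {"slide": [0,0,0.021],"spin": 0,"gripper": -0.2},
    {"slide": [0,0,0.023],"spin": 0,"gripper": -0.2},
    {"slide": [0,0,0.025],"spin": 0,"gripper": -0.2},
    {"slide": [0,0,0.026],"spin": 0,"gripper": -0.2},
    {"slide": [0,0,0.026],"spin": 0,"gripper": -0.2},
  ],
)

```text
t: 6.37
tool_pos: [0.4919, 0.3878, 0.0857]
tool_rot: [0.621, -3.079, 0.0]
contact_force: [1.0, -0.6, -2.5]
opening: 0.0591
grip_force: 55.1
```

Emit:
arm_command(
  increments=[
    {"slide": [0,0,0.001],"spin": 0,"gripper": -0.2},
    {"slide": [0,0,0.002],"spin": 0,"gripper": -0.2},
    {"slide": [0,0,0.003],"spin": 0,"gripper": -0.2},
    {"slide": [0,0,0.004],"spin": 0,"gripper": -0.2},
    {"slide": [0,0,0.004],"spin": 0,"gripper": -0.2},
  ],
)

```text
t: 6.78
tool_pos: [0.492, 0.3879, 0.0818]
tool_rot: [-0.621, 3.079, 0.0]
contact_force: [-0.3, 0.4, -3.3]
opening: 0.0593
grip_force: 55.3
```

Emit:
arm_command(
  increments=[
    {"slide": [0,0,0.001],"spin": 0,"gripper": -0.2},
    {"slide": [0,0,0.002],"spin": 0,"gripper": -0.2},
    {"slide": [0,0,0.002],"spin": 0,"gripper": -0.2},
  ],
)

```text
t: 7.03
tool_pos: [0.4923, 0.3881, 0.0816]
tool_rot: [-0.621, 3.079, -0.0]
contact_force: [-4.3, -2.2, 6.0]
opening: 0.0597
grip_force: 56.0
```

In contact: the wrist force went from -3.3 to +6 N. Releasing.

Emit:
arm_command(
  increments=[
    {"slide": [0,0,0],"spin": 0,"gripper": 0.5},
    {"slide": [0,0,0],"spin": 0,"gripper": 0.9},
    {"slide": [0,0,0],"spin": 0,"gripper": 1},
    {"slide": [0,0,0],"spin": 0,"gripper": 1},
    {"slide": [0,0,0],"spin": 0,"gripper": 1},
  ],
)

```text
t: 7.45
tool_pos: [0.492, 0.3879, 0.0799]
tool_rot: [-0.621, 3.079, 0.0]
contact_force: [-0.8, 0.7, 0.6]
opening: 0.0853
grip_force: 0.0
```

Emit:
arm_command(
  increments=[
    {"slide": [0,0,-0.02],"spin": 0,"gripper": 1},
    {"slide": [0,0,-0.05],"spin": 0,"gripper": 1},
    {"slide": [0,0,-0.09],"spin": 0,"gripper": 1},
    {"slide": [0,0,-0.13],"spin": 0,"gripper": 1},
    {"slide": [0,0,-0.155],"spin": 0,"gripper": 1},
    {"slide": [0,0,-0.155],"spin": 0,"gripper": 1},
  ],
)

```text
t: 7.95
tool_pos: [0.4948, 0.3896, 0.2436]
tool_rot: [-0.619, 3.067, 0.007]
contact_force: [0.8, 0.9, 1.1]
opening: 0.0854
grip_force: 0.0
```

```bash
python3 -c "
from h import *
go([.464,-.084,.22],100.8)
"
```

```text
t 7.95 pos [0.4948 0.3896 0.2436] yang 112.8 tilt z [ 0.0118  0.0072 -0.9999] slide [ 0.2123 -0.4247  0.0199] spin 12.0 open 0.0854 q6 -1.42
```

Emit:
arm_command(
  increments=[
    {"slide": [0.1,-0.2,0],"spin": 12,"gripper": 1},
    {"slide": [0.1,-0.2,0],"spin": 12,"gripper": 1},
    {"slide": [0.1,-0.2,0],"spin": 12,"gripper": 1},
    {"slide": [0.1,-0.2,0],"spin": 12,"gripper": 1},
    {"slide": [0.1,-0.2,0],"spin": 12,"gripper": 1},
    {"slide": [0.1,-0.2,0],"spin": 12,"gripper": 1},
    {"slide": [0.1,-0.2,0],"spin": 12,"gripper": 1},
  ],
)

```text
t: 8.53
tool_pos: [0.4769, 0.1618, 0.2342]
tool_rot: [0.289, -3.128, 0.001]
contact_force: [0.8, 0.5, -0.7]
opening: 0.0854
grip_force: 0.0
```

```bash
python3 -c "
from h import *
go([.464,-.084,.22],100.8)
d,f=cam('top');i=d['frame'][130:270,100:370,::-1]
cv2.imwrite('pics/c5.png',cv2.resize(cv2.convertScaleAbs(i,alpha=1.5),None,fx=2.9,fy=2.9,interpolation=cv2.INTER_CUBIC))"
```

```text
t 8.53 pos [0.4769 0.1618 0.2342] yang 100.6 tilt z [-6.e-04 -9.e-04 -1.e+00] slide [ 0.0577 -0.2393  0.0144] spin -0.2 open 0.0854 q6 -1.58
```

View pics/c5.png

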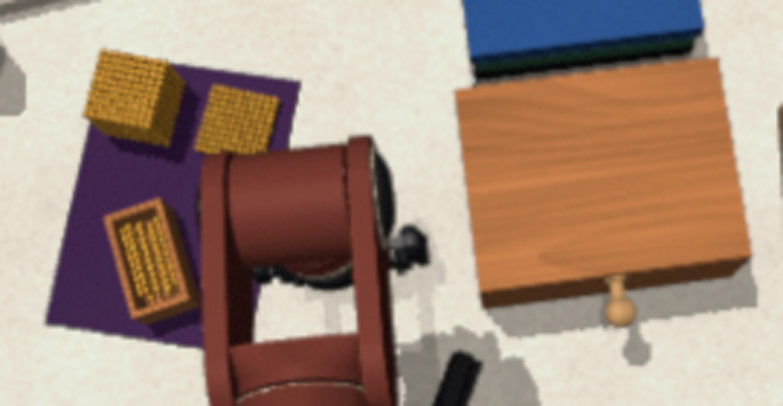

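The box stands upright on the mat at about (150,260), clear of the beads, and the lid is still shut. Next is the knob.

Emit:
arm_command(
  increments=[
    {"slide": [0.057,-0.239,0],"spin": 0,"gripper": 1},
    {"slide": [0.057,-0.239,0],"spin": 0,"gripper": 1},
    {"slide": [0.057,-0.239,0],"spin": 0,"gripper": 1},
    {"slide": [0.057,-0.239,0],"spin": 0,"gripper": 1},
    {"slide": [0.057,-0.239,0],"spin": 0,"gripper": 1},
    {"slide": [0.057,-0.239,0],"spin": 0,"gripper": 1},
    {"slide": [0.057,-0.239,0],"spin": 0,"gripper": 1},
    {"slide": [0.057,-0.239,0],"spin": 0,"gripper": 1},
  ],
)

```text
t: 9.25
tool_pos: [0.4665, -0.0813, 0.2347]
tool_rot: [0.292, -3.128, -0.001]
contact_force: [-0.0, 1.4, 0.5]
opening: 0.0856
grip_force: 0.0
```

Emit:
arm_command(
  increments=[
    {"slide": [0,0,0],"spin": 0,"gripper": 1},
    {"slide": [0,0,0],"spin": 0,"gripper": 1},
  ],
)

```text
t: 9.42
tool_pos: [0.4664, -0.0791, 0.2346]
tool_rot: [0.3, -3.127, -0.001]
contact_force: [-0.3, 0.4, -0.8]
opening: 0.0851
grip_force: 0.0
```

```bash
python3 -c "
from h import *
go([.464,-.084,.159],100.8)
d,f=cam('scene');i=d['frame'][170:290,200:340,::-1]
cv2.imwrite('pics/c6.png',cv2.resize(i,None,fx=5,fy=5,interpolation=cv2.INTER_CUBIC))"
```

```text
t 9.42 pos [ 0.4664 -0.0791  0.2346] yang 101.0 tilt z [-4.e-04  7.e-04 -1.e+00] slide [ 0.0033 -0.0044  0.0756] spin 0.2 open 0.0851 q6 -2.09
```

View pics/c6.png

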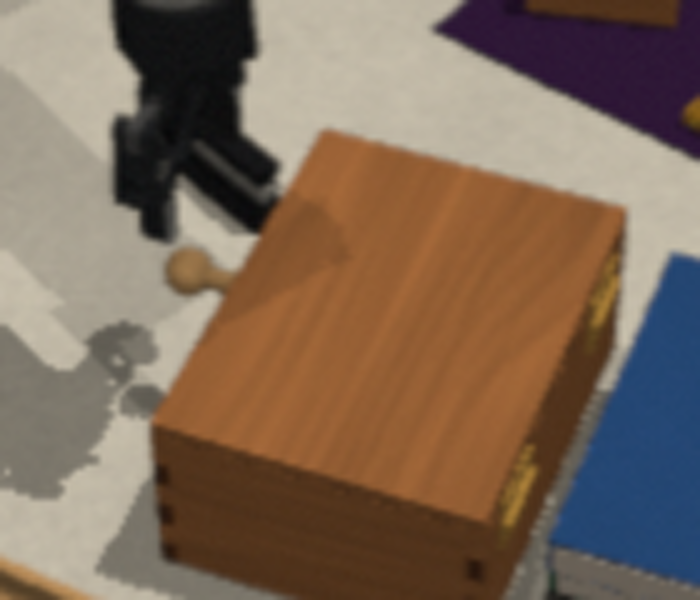

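Fingers straddle the knob at about (190,270). Descending.

Emit:
arm_command(
  increments=[
    {"slide": [0.003,-0.004,0.02],"spin": 0,"gripper": 1},
    {"slide": [0.003,-0.004,0.045],"spin": 0,"gripper": 1},
    {"slide": [0.003,-0.004,0.06],"spin": 0,"gripper": 1},
    {"slide": [0.003,-0.004,0.07],"spin": 0,"gripper": 1},
    {"slide": [0.003,-0.004,0.074],"spin": 0,"gripper": 1},
    {"slide": [0.003,-0.004,0.074],"spin": 0,"gripper": 1},
  ],
)

```text
t: 9.97
tool_pos: [0.4637, -0.0843, 0.16]
tool_rot: [0.298, -3.126, -0.001]
contact_force: [0.2, -0.0, 0.0]
opening: 0.0853
grip_force: 0.0
```

Emit:
arm_command(
  increments=[
    {"slide": [0,0,0],"spin": 0,"gripper": 0.3},
    {"slide": [0,0,0],"spin": 0,"gripper": 0},
    {"slide": [0,0,0],"spin": 0,"gripper": -0.3},
    {"slide": [0,0,0],"spin": 0,"gripper": -0.5},
    {"slide": [0,0,0],"spin": 0,"gripper": -0.7},
    {"slide": [0,0,0],"spin": 0,"gripper": -0.8},
    {"slide": [0,0,0],"spin": 0,"gripper": -0.8},
    {"slide": [0,0,0],"spin": 0,"gripper": -0.8},
  ],
  newtons=40,
)

```text
t: 10.63
tool_pos: [0.4644, -0.0854, 0.1618]
tool_rot: [-0.296, 3.127, -0.0]
contact_force: [-1.3, 2.1, 5.3]
opening: 0.0275
grip_force: 39.1
```

```bash
python3 -c "
from h import *
go([.464,-.084,.161],100.8)
print(status.get_obs()['contact_force'],status.get_obs()['grip_force'])
"
```

```text
t 10.63 pos [ 0.4644 -0.0854  0.1618] yang 100.8 tilt z [ 1.e-03 -2.e-04 -1.e+00] slide [0.0001 0.0014 0.0008] spin 0.0 open 0.0275 q6 -2.1
[-1.25529066  2.12552425  5.2510788 ] 39.11826968193054
```

Opening is 27.5 mm on the 30 mm ball, so the knob is gripped. I'll try a small lift along the arc first.

Emit:
arm_command(
  increments=[
    {"slide": [-0.0005,0,-0.005],"spin": 0,"gripper": -0.8},
    {"slide": [-0.0015,0,-0.012],"spin": 0,"gripper": -0.8},
    {"slide": [-0.0024,0,-0.02],"spin": 0,"gripper": -0.8},
    {"slide": [-0.004,0,-0.03],"spin": 0,"gripper": -0.8},
    {"slide": [-0.0065,0,-0.04],"spin": 0,"gripper": -0.8},
    {"slide": [-0.0065,0,-0.04],"spin": 0,"gripper": -0.8},
  ],
  newtons=50,
)

```text
t: 11.13
tool_pos: [0.4705, -0.0841, 0.2027]
tool_rot: [0.296, -3.127, 0.001]
contact_force: [-0.0, -1.3, -3.2]
opening: 0.0275
grip_force: 49.6
```

```bash
python3 -c "
from h import *
go([.464,-.084,.161],100.8)
d,f=cam('scene');i=d['frame'][160:280,200:340,::-1]
cv2.imwrite('pics/c7.png',cv2.resize(i,None,fx=5,fy=5,interpolation=cv2.INTER_CUBIC))"
```

```text
t 11.13 pos [ 0.4705 -0.0841  0.2027] yang 100.8 tilt z [-4.e-04 -5.e-04 -1.e+00] slide [0.0064 0.0013 0.0417] spin 0.0 open 0.0275 q6 -2.09
```

View pics/c7.png

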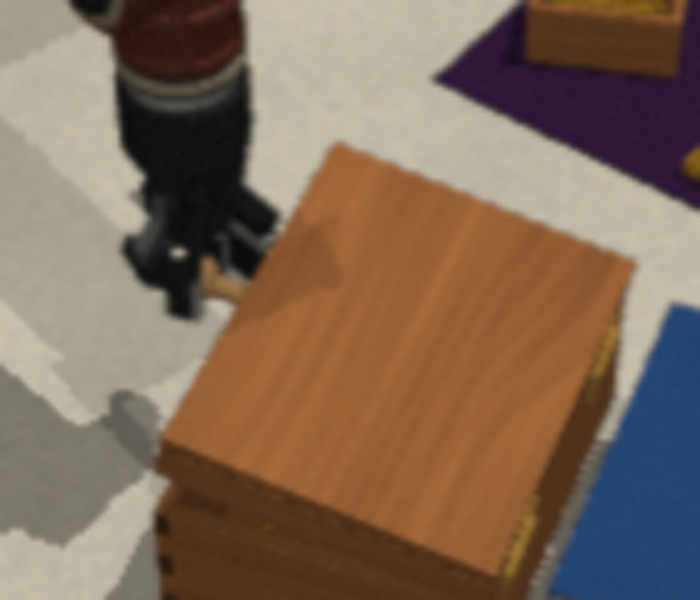

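The lid is up about 10° with the knob held at about (200,275), and the forces are small. Continuing along the arc.

Emit:
arm_command(
  increments=[
    {"slide": [-0.0027,0,-0.0098],"spin": 0,"gripper": -0.8},
    {"slide": [-0.0059,0,-0.0196],"spin": 0,"gripper": -0.8},
    {"slide": [-0.0095,0,-0.0292],"spin": 0,"gripper": -0.8},
    {"slide": [-0.0134,0,-0.0386],"spin": 0,"gripper": -0.8},
    {"slide": [-0.0178,0,-0.0479],"spin": 0,"gripper": -0.8},
    {"slide": [-0.0226,0,-0.0569],"spin": 0,"gripper": -0.8},
    {"slide": [-0.0278,0,-0.0657],"spin": 0,"gripper": -0.8},
    {"slide": [-0.0333,0,-0.0743],"spin": 0,"gripper": -0.8},
  ],
)

```text
t: 11.85
tool_pos: [0.5034, -0.0777, 0.2759]
tool_rot: [0.296, -3.127, 0.0]
contact_force: [3.4, -3.3, -6.3]
opening: 0.0271
grip_force: 49.5
```

Emit:
arm_command(
  increments=[
    {"slide": [-0.006,0,-0.0083],"spin": 0,"gripper": -0.8},
    {"slide": [-0.0123,0,-0.0164],"spin": 0,"gripper": -0.8},
    {"slide": [-0.019,0,-0.0242],"spin": 0,"gripper": -0.8},
    {"slide": [-0.0259,0,-0.0317],"spin": 0,"gripper": -0.8},
    {"slide": [-0.0332,0,-0.0389],"spin": 0,"gripper": -0.8},
    {"slide": [-0.0408,0,-0.0458],"spin": 0,"gripper": -0.8},
    {"slide": [-0.0408,0,-0.0458],"spin": 0,"gripper": -0.8},
    {"slide": [-0.0408,0,-0.0458],"spin": 0,"gripper": -0.8},
  ],
)

```text
t: 12.52
tool_pos: [0.544, -0.0698, 0.3211]
tool_rot: [-0.296, 3.127, 0.001]
contact_force: [2.8, -1.3, -5.7]
opening: 0.0272
grip_force: 51.2
```

```bash
python3 -c "
from h import *
go([.464+.0966*.982,-.085+.0966*.187,.1610+.1732],100.8)
print(status.get_obs()['contact_force'])
"
```

```text
t 12.52 pos [ 0.544  -0.0698  0.3211] yang 100.8 tilt z [ 8.e-04  5.e-04 -1.e+00] slide [-0.0151 -0.     -0.0131] spin 0.0 open 0.0272 q6 -2.02
[ 2.77758873 -1.26745985 -5.74777758]
```

Emit:
arm_command(
  increments=[
    {"slide": [-0.005,0,-0.0045],"spin": 0,"gripper": -0.8},
    {"slide": [-0.01,0,-0.009],"spin": 0,"gripper": -0.8},
    {"slide": [-0.015,0,-0.013],"spin": 0,"gripper": -0.8},
    {"slide": [-0.015,0,-0.013],"spin": 0,"gripper": -0.8},
    {"slide": [-0.015,0,-0.013],"spin": 0,"gripper": -0.8},
    {"slide": [-0.015,0,-0.013],"spin": 0,"gripper": -0.8},
  ],
)

```text
t: 13.02
tool_pos: [0.5582, -0.067, 0.3332]
tool_rot: [0.296, -3.128, -0.001]
contact_force: [5.4, -1.2, -9.3]
opening: 0.0272
grip_force: 50.6
```

```bash
python3 -c "
from h import *
go([.464+.0966*.982,-.085+.0966*.187,.1610+.1732],100.8)
print(status.get_obs()['contact_force'])
d,f=cam('scene')
i=d['frame'][100:300,220:440,::-1]
i=cv2.resize(i,None,fx=3,fy=3,interpolation=cv2.INTER_CUBIC)
yw=np.radians(10.8);u=np.array([np.cos(yw),np.sin(yw),0]);v=np.array([-u[1],u[0],0]);c=np.array([.596,-.0605,.09])+.1*u
for th,col in((44,(255,0,0)),(50,(0,255,0)),(56,(0,0,255))):
    t=np.radians(th);P=[]
    for s in(-.13,.13):
        for a,b in((.2,.035),(.0,.035)):
            P.append(c+s*v+u*(-a*np.cos(t)+b*np.sin(t))+np.array([0,0,b*np.cos(t)+a*np.sin(t)]))
    q=((topix(d,f,np.array(P))-[220,100]+.5)*3-.5).round().astype(int)
    for x in q: cv2.circle(i,tuple(map(int,x)),2,col,-1)
cv2.imwrite('pics/c8.png',i)"
```

```text
t 13.02 pos [ 0.5582 -0.067   0.3332] yang 100.8 tilt z [-1.e-04  8.e-04 -1.e+00] slide [-0.0007 -0.     -0.001 ] spin 0.0 open 0.0272 q6 -2.01
[ 5.39406307 -1.19344288 -9.31013085]
```

View pics/c8.png

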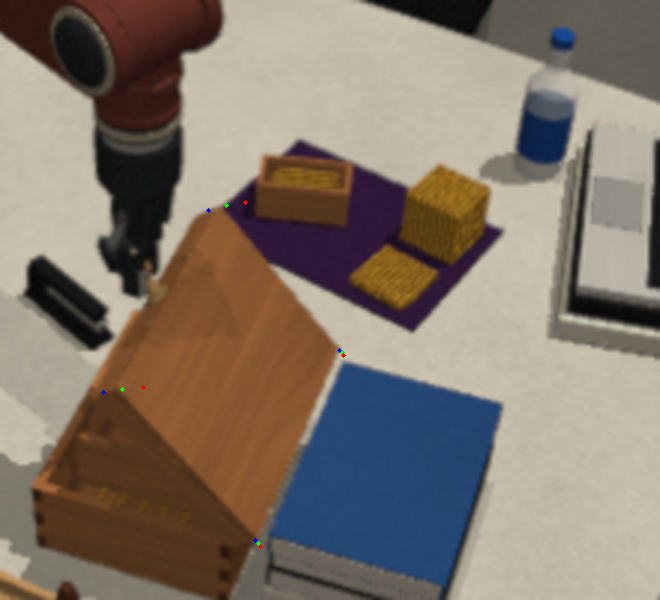

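The lid corners at (222,207) and (119,391) fall next to the 50° markers at (226,205) and (122,389), so the lid is at about 49°. The knob is held and the box is upright on the mat. Handing in.

```bash
python3 -c "
from h import *
print(order.finish_job())"
```

```text
the job is handed in; nothing more can be done
None
```

I set the box of bead bars upright on the free half of the mat and handed the job in with the gripper holding the lid by its knob at about 49°, measured from the last image; no verdict came back.

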